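# Lock a plate reader for transport

### The arm

A 7-joint arm with a two-finger parallel gripper is mounted at the origin on the work surface. World frame = base frame: x ahead of the robot, y to its left, z up, the work surface at z = 0. Lengths are in m, angles in rad, forces in N, time in s.
With the tool pointing down it reaches from about 0.35 to 0.9 m from the base axis. Payload 8.1 kg.
Tool frame: the origin (TCP) lies midway between the tips of the shut fingers; the grasp point (between the pads) lies 19 mm behind it (r.grip_depth is the distance from the TCP to the grasp point, in m); z points along the fingers, y is the line along which they close (so a half turn about z gives the same grasp; the last joint's range is limited). The gripper opens to 92 mm and grips with 3 to 60 N. Pads are 19 mm wide; open, the fingers measure 130 mm over their backs; the gripper's body (75 mm by 190 mm) begins 47 mm behind the grasp point.
Start: joints at [-1.308, 0.434, 0.025, 1.573, -0.012, 1.134, -0.075], TCP at [0.224, 0.584, 0.227] pointing down, gripper open.
Joint ranges: [-2.62, 2.62], [-0.44, 2.09], [-1.27, 1.32], [0.08, 2.57], [-1.32, 4.46], [0.12, 2], [-2.74, 2.74]. Speed limits (rad/s): [2.22, 2.22, 3.01, 3.01, 3.14, 3.14, 3.14].

### API

Orientations are given as a rotation vector (axis times angle).
In Python, from station import r gives the robot as it stands. The module is installed in compiled form; this text tells all that it offers.
- The arm moves only by the tool servo_tool, never from a script. Its argument "steps" is a list of rows, each a list of 5 numbers: the opening in per cent of the stroke, from 0 (shut) to 100 (fully open), then the shift along the world's x, y, z in m, then the turn about the world's z in degrees. A call has 1 to 5 rows; each row shifts and turns the commanded pose from where the row before left it; what a row does not reach is not made up. A row lasts 1/12 s, in which the tool goes at most 41.7 mm and 7.16 degrees, less where a joint would pass 70% of its speed; a pose out of reach is approached as far as the arm can. A call is refused whole if a number of a shift passes 0.0417 or a number of a turn 7.16, either way. A call with a gripper value outside its range is refused whole. The fingers move at their own pace and stop on an object; the grip force is fixed at half the most. Time passes only in rows, so rows that do not move let the fingers close. It gives the time, the measured TCP pose, the force, the opening and the grip force at its end, in the units of the state.
- r.get_obs(): the state, without advancing time (a new reading comes with each control period).
- r.camera(name): name is "side" or "top" or "wrist"; returns the picture (384x512x3 uint8, red, green, blue); there is no depth.
- r.camera_params(name): a dict with "fx", "fy", "cx", "cy" (pixels), "dist_coeffs" ([k1, k2, p1, p2, k3] as OpenCV has them; the pictures are not rectified), "R" (3x3) and "t" (3): a world point X has camera coordinates R X + t. Camera axes: x right, y down, z forward; pixel columns grow to the right and rows downward; lengths in m; the calibration is good to about 2 mm. A picture is of the moment at which its call begins: read the wrist's pose just before it. camera_params takes no time and is no camera call; for the wrist camera it gives the pose at the moment of the call.
- r.sign_off(): hands the job in; it is judged then, once.
The state is a dict: "clock": time; "qpos": joint angles; "joint_vel": joint speeds; "joint_torque": joint torques, N m; "eef_pos": TCP position; "tool_rot": TCP orientation; "contact_force": force on the tool from outside, world axes, zero at the start; "torque": the same for the moment, N m; "finger_gap": finger opening in m; "grasp_force": force on a finger pad.
Only numpy, scipy, OpenCV 4.12 (cv2) and the standard library are available. Lean on these libraries where they do the work, as an engineer would, in place of code of your own. Each camera call takes 0.05 s, during which the arm holds its last target. There are 200 camera calls.

### The job

Make the plate reader ready to be carried: take the yellow-headed steel transit pin out of its blue stand, put it down into the slot in the reader's top and feel along the hidden carriage below for its locking hole, and push the pin in until its collar rests on the reader. Only then hang the aluminium port cover by its two holes over the reader's two studs so that it lies flat on top. Let go of both, and leave the two bottles and the tube rack where they stand.

Things in the scene. Friction and masses are not known exactly. Their poses are not given: they have to be found in the camera images.
- reader: Plate reader, fixed to the bench: a white and grey box 240 (x) x 300 (y) x 130 mm high. Origin: centre of its underside; z up, x away from the robot at yaw 0. Its flat top carries the slot and the two studs.
- slot (a point): Centre of the slot's mouth, level with the reader's top (130 mm above the bench, 55 mm from the reader's centre towards its -x side); axes as the reader's. The straight-sided slot is 12 mm wide (x) and 112 mm long (y), between two yellow lines, 36 mm deep down to the carriage.
- slot_floor (a point): Middle of the slot's floor: the flat, rigid, black face of the carriage, 36 mm below the slot's mouth. In it is one locking hole on the slot's centre line, 12 mm wide along y, 14 mm along x, over 30 mm deep, with a 1 mm bevelled rim. The hole's centre is anywhere from -40 to +40 mm along y from this point: unknown, to be found by feel. The carriage does not move.
- pin: Transit pin. Origin: centre of its tip; z runs up the pin. Round steel shaft 8 mm thick, 56 mm long, its last 2 mm tapered; then a dark round collar 28 mm wide and 6 mm thick; then a yellow square head to grip, 20 x 20 mm (sides along the pin's x and y), 62 to 98 mm above the tip. About 80 g. It starts upright and loose in its stand.
- pin_collar (a point): Centre of the underside of the pin's collar, 56 mm above the tip; axes as the pin's. When the pin is fully home this face rests on the reader's top and the tip is 20 mm below the carriage's face; with the tip standing on the carriage it is 20 mm above the reader's top.
- pin_stand: Blue block 60 x 60 x 70 mm high, fixed to the bench, with an upright 13 mm hole through its middle that holds the pin; the pin's collar rests on its top. Origin: centre of its underside.
- cover: Port cover: aluminium plate 70 (x) x 150 (y) x 6 mm with two upright 12 mm through-holes at 55 mm either side of the middle along y, and a red square grip 20 x 20 mm (sides along x and y), 36 mm high, standing on its middle (6 to 42 mm above its underside). Origin: centre of its underside; z up. About 200 g. It starts lying flat on the bench and fits either way round.
- stud_mid (a point): Point on the reader's top midway between the two upright studs, 50 mm from the reader's centre towards its +x side; axes as the reader's. The studs are 8 mm thick steel, 14 mm high, the upper 4 mm tapered, at 55 mm either side along y. A dark port lies between them. When the cover is on, its origin is at this point.
- buffer: Bystander, loose: white bottle with a green cap, 48 mm wide, 100 mm high; origin at the centre of its underside.
- amber: Bystander, loose: amber glass bottle with a black cap, 40 mm wide, 85 mm high; origin at the centre of its underside.
- rack: Bystander, loose: pink tube rack 60 (x) x 120 (y) x 35 mm with eight holes; origin at the centre of its underside.

How it is judged:
By the outcome, as a careful person would: the job done as asked, in the order asked, and still so for the second after the job is handed in, with the robot touching nothing.
It also fails if it takes over 72 s, if anything falls off the work surface, if the arm or the gripper's body presses on something with over 40 N, if the wrist force passes 120 N, or if a joint passes its speed limit or range.

## Working session

There is one attempt and no reset: what is moved stays moved. The work goes in short steps, Python scripts to look and compute and a tool call to move; the robot and the scene stay as the last step left them, time stands still between calls to the robot, and variables do not carry over. Pictures are saved under pics/ and viewed, at most 10 in all, crops included, and the job is handed in when it is done.

Besides the shell and the picture viewer there is one more tool, called after "Request:" as name(argument=value, ...) on one line, values as JSON. servo_tool: Moves the arm, as the interface text tells. Its arguments: {"type":"object","properties":{"steps":{"type":"array"}},"required":["steps"]}

```bash
mkdir -p pics; python3 - <<'E'
from station import r
import cv2,numpy as np
o=r.get_obs();print({k:np.round(v,3) for k,v in o.items()},r.grip_depth)
ims=[]
for n in ["side","top"]:
    im=r.camera(n);cv2.imwrite(f"pics/{n}0.png",im[:,:,::-1]);ims.append(im)
    p=r.camera_params(n);print(n,{k:np.round(v,3).tolist() for k,v in p.items()})
E
```

```text
{'clock': np.float64(0.0), 'qpos': array([-1.308,  0.435,  0.025,  1.574, -0.012,  1.134, -0.075]), 'joint_vel': array([-0.   , -0.001, -0.001,  0.001, -0.001, -0.   , -0.001]), 'joint_torque': array([-1.0000e-03, -6.6786e+01,  9.8400e-01, -3.1446e+01, -6.1000e-02,
        4.3000e-02,  0.0000e+00]), 'eef_pos': array([0.223, 0.583, 0.226]), 'tool_rot': array([-5.710e-01, -3.089e+00,  2.000e-03]), 'contact_force': array([-0.11 , -0.085, -0.524]), 'torque': array([-0.015,  0.026,  0.024]), 'grasp_force': np.float64(0.0), 'finger_gap': np.float64(0.092)} 0.0188
side {'fx': 368.856, 'fy': 368.856, 'cx': 257.274, 'cy': 193.233, 'dist_coeffs': [-0.006, 0.0, 0.0, 0.0, 0.0], 'R': [[0.738, -0.674, -0.004], [-0.488, -0.53, -0.693], [0.466, 0.514, -0.72]], 't': [-0.463, 0.316, 0.829]}
top {'fx': 411.551, 'fy': 411.551, 'cx': 250.147, 'cy': 190.494, 'dist_coeffs': [-0.102, 0.0, 0.0, 0.0, 0.0], 'R': [[-0.013, -1.0, -0.002], [-0.993, 0.013, -0.117], [0.117, 0.0, -0.993]], 't': [-0.049, 0.576, 1.286]}
```

View pics/top0.png

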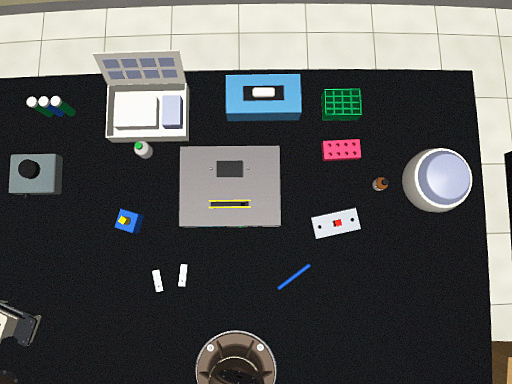

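View pics/side0.png

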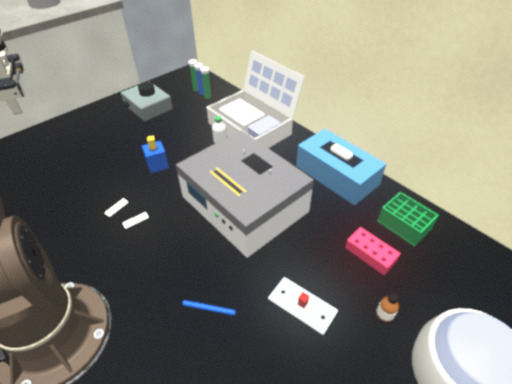

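The top view shows the stand and pin at about (126,220), the slot at (229,204), the studs at (211,169) and (249,169), and the cover at (336,223) with its red grip. The side view agrees: yellow head (151,140), slot (228,181), grip (303,299).

```bash
cat > h.py <<'E'
from station import r
import cv2,numpy as np
def ray(p,uv):
    K=np.array([[p['fx'],0,p['cx']],[0,p['fy'],p['cy']],[0,0,1]])
    n=cv2.undistortPoints(np.array(uv,float).reshape(-1,1,2),K,np.array(p['dist_coeffs'],float)).reshape(-1,2)
    R=np.array(p['R']);t=np.array(p['t'])
    return -R.T@t, np.c_[n,np.ones(len(n))]@R
def plane(p,uv,z):
    c,d=ray(p,uv); return c+d*((z-c[2])/d[:,2])[:,None]
def blobs(im,lo,hi,amin=5,roi=None):
    m=cv2.inRange(cv2.cvtColor(im,cv2.COLOR_RGB2HSV),np.array(lo),np.array(hi))
    if roi: 
        k=np.zeros_like(m);x0,y0,x1,y1=roi;k[y0:y1,x0:x1]=1;m*=k
    cs,_=cv2.findContours(m,cv2.RETR_EXTERNAL,cv2.CHAIN_APPROX_NONE)
    out=[]
    for c in cs:
        a=cv2.contourArea(c)
        if a>=amin:
            M=cv2.moments(c); out.append((a,np.array([M['m10']/M['m00'],M['m01']/M['m00']]),c))
    return sorted(out,key=lambda b:-b[0])
def tri(p1,u1,p2,u2):
    A=[];b=[]
    for p,u in((p1,u1),(p2,u2)):
        c,d=ray(p,[u]);d=d[0]/np.linalg.norm(d[0]);Q=np.eye(3)-np.outer(d,d);A.append(Q);b.append(Q@c)
    return np.linalg.lstsq(np.vstack(A),np.hstack(b),rcond=None)[0]
E
python3 - <<'E'
from h import *
np.set_printoptions(precision=4,suppress=True)
T=cv2.imread('pics/top0.png')[:,:,::-1].copy();S=cv2.imread('pics/side0.png')[:,:,::-1].copy()
pt,ps=r.camera_params('top'),r.camera_params('side')
for nm,lo,hi in [('yellow',(22,120,90),(35,255,255)),('red',(0,170,100),(5,255,255)),('blue',(105,180,80),(125,255,255))]:
    for n,im in(('T',T),('S',S)):
        for a,c,k in blobs(im,lo,hi)[:5]: print(nm,n,a,c,cv2.minAreaRect(k))
# cover: white contour
for a,c,k in blobs(T,(0,0,150),(179,60,255),100,(300,200,370,245)): 
    b=cv2.boxPoints(cv2.minAreaRect(k));print('cover',a,plane(pt,b,.006)[:,:2])
# reader top
for a,c,k in blobs(T,(0,0,90),(179,60,255),2000,(170,140,290,235)):
    b=cv2.boxPoints(cv2.minAreaRect(k));print('reader',a,plane(pt,b,.13)[:,:2])
print('studs',plane(pt,[(211,169),(249,169)],.144)[:,:2],'slot',plane(pt,[(229,204)],.13))
print('stand/head',plane(pt,[(124,220)],.142),'grip',plane(pt,[(337,223)],.042))
E
```

```text
yellow T 48.5 [123.6632 219.7354] ((123.6922836303711, 219.9615020751953), (8.875203132629395, 7.488452911376953), 33.690067291259766)
yellow T 18.0 [240.5    206.5093] ((229.5, 206.5), (0.9999998807907104, 40.99999237060547), 90.0)
yellow T 7.0 [213.     200.4762] ((229.5, 200.5), (1.0, 41.0), 90.0)
yellow S 69.5 [150.6187 140.2398] ((150.0, 141.0), (12.0, 8.0), 90.0)
yellow S 14.5 [227.2874 184.4023] ((225.45123291015625, 183.0609893798828), (32.015621185302734, 1.4055638313293457), 38.65980911254883)
red T 22.0 [337.5227 222.2955] ((337.5588684082031, 222.23532104492188), (5.093247413635254, 5.820855140686035), 75.96376037597656)
blue T 445.5 [128.3584 220.8795] ((128.50001525878906, 221.0), (24.349536895751953, 20.55480194091797), 18.43494987487793)
blue T 145.0 [293.5011 276.269 ] ((293.6277770996094, 276.16705322265625), (4.485785007476807, 40.79261016845703), 52.594642639160156)
blue T 78.5 [ 55.2781 110.3864] ((55.15384292602539, 110.26921844482422), (17.195707321166992, 5.824352264404297), 33.690067291259766)
blue S 52.0 [207.9872 308.1442] ((208.88461303710938, 307.0769348144531), (53.1474723815918, 5.687368392944336), 11.309932708740234)
blue S 46.5 [151.4086 153.1183] ((152.3243408203125, 152.55406188964844), (22.522661209106445, 12.494322776794434), 9.462321281433105)
cover 926.0 [[ 0.4889 -0.2524]
 [ 0.5192 -0.4011]
 [ 0.4497 -0.4139]
 [ 0.42   -0.2658]]
reader 7931.0 [[ 0.7025  0.1598]
 [ 0.7013 -0.1462]
 [ 0.4578 -0.1435]
 [ 0.4583  0.1554]]
studs [[ 0.6282  0.059 ]
 [ 0.6267 -0.0534]] slot [[0.5249 0.0071 0.13  ]]
stand/head [[0.4801 0.3171 0.142 ]] grip [[ 0.4673 -0.3301  0.042 ]]
```

Request:
servo_tool(steps=[[100, 0.028, -0.028, 0.004, 0], [100, 0.028, -0.028, 0.004, 0], [100, 0.028, -0.028, 0.004, 0], [100, 0.028, -0.028, 0.004, 0], [100, 0.028, -0.028, 0.004, 0]])

```text
clock: 0.52
eef_pos: [0.3645, 0.4419, 0.2466]
tool_rot: [-0.571, -3.089, 0.001]
contact_force: [1.2, 0.7, 0.2]
finger_gap: 0.0919
grasp_force: 0.0
```

Request:
servo_tool(steps=[[100, 0.028, -0.028, 0.004, 0], [100, 0.028, -0.028, 0.004, 0], [100, 0.028, -0.028, 0.004, 0], [100, 0.028, -0.028, 0.004, 0], [100, 0, 0, 0, 0]])

```text
clock: 0.93
eef_pos: [0.4823, 0.3234, 0.2635]
tool_rot: [0.588, 3.081, -0.004]
contact_force: [0.2, -0.6, 0.8]
finger_gap: 0.0914
grasp_force: 0.0
```

```bash
python3 - <<'E'
from h import *
im=r.camera('wrist');cv2.imwrite('pics/w1.png',im[:,:,::-1]);p=r.camera_params('wrist')
print({k:np.round(v,3).tolist() for k,v in p.items()});print(r.get_obs()['eef_pos'],r.get_obs()['tool_rot'])
print(-np.array(p['R']).T@np.array(p['t']))
for a,c,k in blobs(im,(22,120,90),(35,255,255),50)[:4]:
    q=cv2.minAreaRect(k);print(a,c,q[1:],plane(p,[c],.112),plane(p,cv2.boxPoints(q),.112)[:,:2])
E
```

```text
{'fx': 295.302, 'fy': 295.302, 'cx': 258.622, 'cy': 190.785, 'dist_coeffs': [-0.012, 0.0, 0.0, 0.0, 0.0], 'R': [[0.365, 0.931, -0.003], [0.893, -0.349, 0.283], [0.263, -0.106, -0.959]], 't': [-0.478, -0.359, 0.336]}
[0.47924539 0.32696059 0.26292597] [ 5.84275687e-01  3.08469119e+00 -2.10615041e-03]
[0.40727236 0.35529715 0.42228793]
54.5 [269.33333333 160.3088685 ] ((11.026928901672363, 19.21683120727539), 74.47589111328125) [[0.46489362 0.34406721 0.112     ]] [[0.45819903 0.3326663 ]
 [0.4602229  0.35288395]
 [0.47204449 0.35182636]
 [0.47006018 0.33139543]]
```

View pics/w1.png

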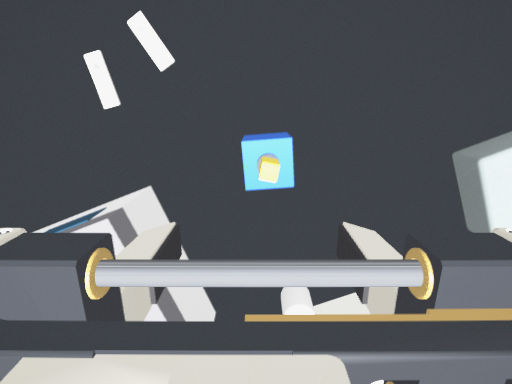

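The wrist view shows the stand's top centred near (269,163) with the pin head at about (270,171), its light top face turned a little against the stand.

```bash
python3 - <<'E'
from h import *
np.set_printoptions(precision=4,suppress=True)
im=cv2.imread('pics/w1.png')[:,:,::-1].copy();p=r.camera_params('wrist')
cv2.imwrite('pics/w1c.png',cv2.resize(im[125:200,230:310,::-1],None,fx=7,fy=7,interpolation=cv2.INTER_NEAREST))
def show(n,lo,hi,z):
    for a,c,k in blobs(im,lo,hi,50,(230,120,310,200))[:2]:
        q=cv2.minAreaRect(k);b=plane(p,cv2.boxPoints(q),z)[:,:2]
        e=b[1]-b[0];print(n,a,c,q,plane(p,[c],z),[np.linalg.norm(b[i]-b[i-1]) for i in(1,2)],np.degrees(np.arctan2(e[1],e[0]))%90)
hsv=cv2.cvtColor(im,cv2.COLOR_RGB2HSV)
print(hsv[172,270],hsv[161,269],hsv[180,255],hsv[137,265],p['R'][0])
show('top',(20,60,180),(35,200,255),.112)
show('head',(18,60,60),(38,255,255),.112)
show('standtop',(95,100,150),(112,255,255),.07)
E
```

```text
[ 30  41 247] [ 26 149 232] [ 94 112 247] [110 175 210] [ 0.3651  0.931  -0.0026]
top 109.0 [268.1636 161.5612] ((266.1583557128906, 162.55657958984375), (15.41110897064209, 22.736143112182617), 64.65382385253906) [[0.4657 0.3424 0.112 ]] [np.float64(0.024065718451545853), np.float64(0.016576120360539955)] 4.165400279298979
head 109.0 [268.1636 161.5612] ((266.1583557128906, 162.55657958984375), (15.41110897064209, 22.736143112182617), 64.65382385253906) [[0.4657 0.3424 0.112 ]] [np.float64(0.024065718451545853), np.float64(0.016576120360539955)] 4.165400279298979
standtop 2730.5 [267.6274 161.1127] ((267.7208251953125, 161.09136962890625), (56.000179290771484, 51.72535705566406), 85.91438293457031) [[0.4729 0.3403 0.07  ]] [np.float64(0.06082966065666792), np.float64(0.06851421875121332)] 72.64050481850968
```

View pics/w1c.png

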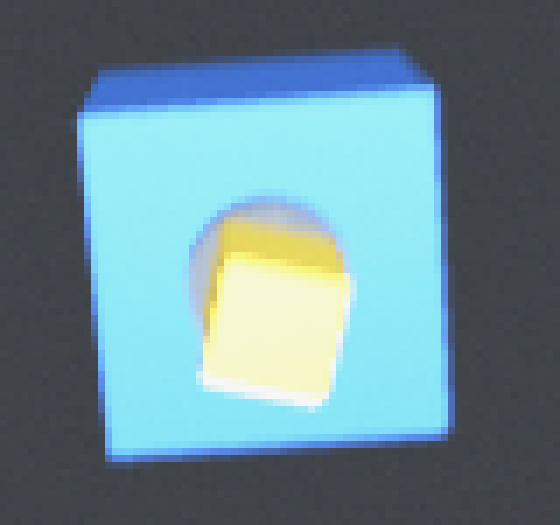

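```bash
python3 - <<'E'
from h import *
np.set_printoptions(precision=4,suppress=True)
p=r.camera_params('wrist')
def f(q,z):
    q=np.array(q)/7.+[229.5,124.5]; P=plane(p,q,z)[:,:2];d=np.roll(P,-1,0)-P
    print(P.mean(0),np.linalg.norm(d,axis=1),np.degrees(np.arctan2(d[:,1],d[:,0]))%90)
f([(226,254),(350,275),(327,407),(202,378)],.112)
f([(78,112),(438,87),(452,438),(107,460)],.07)
o=r.get_obs();print(o['eef_pos']);from scipy.spatial.transform import Rotation as R
print(R.from_rotvec(o['tool_rot']).as_matrix())
E
```

```text
[0.4761 0.3394] [0.0192 0.021  0.0199 0.0198] [58.8939 59.9617 55.1832 57.9316]
[0.4766 0.3392] [0.0609 0.0617 0.0613 0.0615] [72.5516 72.7095 72.4277 72.4096]
[0.4792 0.327  0.2629]
[[-0.9307  0.3657  0.0018]
 [ 0.3657  0.9307 -0.0017]
 [-0.0023 -0.0009 -1.    ]]
```

Request:
servo_tool(steps=[[100, 0, 0.006, -0.01, -5], [100, 0, 0, -0.01, -5.5], [100, 0, 0, -0.01, 0], [100, 0, 0, 0, 0], [100, 0, 0, 0, 0]])

```text
clock: 1.4
eef_pos: [0.4747, 0.3378, 0.2321]
tool_rot: [-0.845, -3.025, 0.002]
contact_force: [0.4, 0.0, 0.6]
finger_gap: 0.0918
grasp_force: 0.0
```

```bash
cat >> h.py <<'E'
from scipy.spatial.transform import Rotation as Rot
def state():
    o=r.get_obs();M=Rot.from_rotvec(o['tool_rot']).as_matrix()
    print('t',o['clock'],'pos',o['eef_pos'].round(4),'fingerline',round(np.degrees(np.arctan2(M[1,1],M[0,1]))%180,2),'tilt',M[:,2].round(3),'F',o['contact_force'].round(2),'gap',round(float(o['finger_gap']),4),'gf',o['grasp_force'])
    return o
def quad(p,q,z):
    P=plane(p,q,z)[:,:2];d=np.roll(P,-1,0)-P
    print(P.mean(0).round(4),np.linalg.norm(d,axis=1).round(4),(np.degrees(np.arctan2(d[:,1],d[:,0]))%90).round(1))
def wrist(name):
    p=r.camera_params('wrist');im=r.camera('wrist');cv2.imwrite(f'pics/{name}.png',im[:,:,::-1]);return p,im
E
python3 - <<'E'
from h import *
state();p,im=wrist('w2');q=r.camera_params('wrist');print(np.abs(np.array(p['t'])-q['t']).max())
for n,lo,hi,z in [('top',(20,15,230),(40,100,255),.112),('stand',(85,60,180),(106,255,255),.07)]:
  for a,c,k in blobs(im,lo,hi,100)[:3]:
    qq=cv2.minAreaRect(k);print(n,a,c);quad(p,cv2.boxPoints(qq),z)
T=cv2.imread('pics/top0.png')[:,:,::-1].copy();S=cv2.imread('pics/side0.png')[:,:,::-1].copy()
print(tri(r.camera_params('top'),(123.7,219.7),r.camera_params('side'),(150.6,140.2)))
cv2.imwrite('pics/t0c.png',cv2.resize(T[195:245,100:150,::-1],None,fx=10,fy=10,interpolation=cv2.INTER_NEAREST))
E
```

```text
t 1.4 pos [0.4747 0.3378 0.2321] fingerline 58.76 tilt [-0.001 -0.001 -1.   ] F [0.35 0.   0.59] gap 0.0918 gf 0.0
0.0008184397822309508
top 330.5 [260.00353001 192.24558749]
[0.4805 0.3344] [0.0189 0.0201 0.0189 0.0205] [54.4 54.6 55.5 54.6]
stand 2717.0 [259.88344988 181.18862716]
[0.4808 0.3341] [0.06   0.0607 0.0631 0.0615] [72.5 73.5 73.3 70.6]
[0.48168668 0.3308631  0.10290303]
```

Request:
servo_tool(steps=[[100, 0.006, -0.0037, -0.02, -4], [100, 0, 0, -0.035, 0], [100, 0, 0, -0.035, 0], [100, 0, 0, -0.035, 0], [100, 0, 0, -0.02, 0]])

```text
clock: 1.87
eef_pos: [0.4804, 0.3333, 0.0851]
tool_rot: [-0.953, -2.992, 0.003]
contact_force: [-0.6, -0.3, -0.1]
finger_gap: 0.0913
grasp_force: 0.0
```

Request:
servo_tool(steps=[[100, 0, 0, -0.007, 0], [100, 0, 0, 0, 0], [30, 0, 0, 0, 0], [30, 0, 0, 0, 0], [30, 0, 0, 0, 0]])

```text
clock: 2.28
eef_pos: [0.4826, 0.3348, 0.0826]
tool_rot: [0.956, 2.991, 0.004]
contact_force: [-0.6, 0.2, -0.2]
finger_gap: 0.0763
grasp_force: 0.0
```

```bash
python3 - <<'E'
from h import *
state()
E
```

```text
t 2.2833 pos [0.4826 0.3348 0.0826] fingerline 54.55 tilt [ 0.002  0.002 -1.   ] F [-0.62  0.24 -0.24] gap 0.0763 gf 0.0
```

Request:
servo_tool(steps=[[0, 0, 0, -0.001, 0], [0, 0, 0, 0, 0], [0, 0, 0, 0, 0], [0, 0, 0, 0, 0], [0, 0, 0, 0, 0]])

```text
clock: 2.7
eef_pos: [0.4816, 0.334, 0.0798]
tool_rot: [0.957, 2.992, 0.0]
contact_force: [0.7, 0.0, -0.2]
finger_gap: 0.043
grasp_force: 0.0
```

Request:
servo_tool(steps=[[0, 0, 0, 0, 0], [0, 0, 0, 0, 0], [0, 0, 0, 0, 0], [0, 0, 0, 0, 0], [0, 0, 0, 0, 0]])

```text
clock: 3.12
eef_pos: [0.4816, 0.334, 0.0797]
tool_rot: [0.957, 2.992, 0.0]
contact_force: [-0.1, -0.6, 0.6]
finger_gap: 0.0197
grasp_force: 30.0
```

Request:
servo_tool(steps=[[0, 0, 0, 0, 0], [0, 0, 0, 0, 0], [0, 0, 0, 0, 0], [0, 0, 0, 0, 0], [0, 0, 0, 0, 0]])

```text
clock: 3.53
eef_pos: [0.4815, 0.3339, 0.0797]
tool_rot: [-0.957, -2.992, 0.0]
contact_force: [0.2, 0.9, -1.2]
finger_gap: 0.0198
grasp_force: 30.0
```

Request:
servo_tool(steps=[[0, 0, 0, 0.03, 0], [0, 0, 0, 0.04, 0], [0, 0, 0, 0.04, 0], [0, 0, 0, 0.04, 0], [0, 0, 0, 0.02, 0]])

```text
clock: 3.95
eef_pos: [0.4829, 0.3347, 0.2548]
tool_rot: [0.956, 2.989, 0.008]
contact_force: [0.0, 0.9, -1.5]
finger_gap: 0.0195
grasp_force: 30.0
```

Request:
servo_tool(steps=[[0, 0.005, -0.035, 0.005, 4], [0, 0.005, -0.035, 0, 4], [0, 0.005, -0.035, 0, 4], [0, 0.005, -0.035, 0, 4], [0, 0.005, -0.035, 0, 4]])

```text
clock: 4.37
eef_pos: [0.5063, 0.1573, 0.2548]
tool_rot: [0.417, 3.114, 0.0]
contact_force: [0.7, 0.2, -0.9]
finger_gap: 0.02
grasp_force: 30.0
```

Request:
servo_tool(steps=[[0, 0.005, -0.035, 0, 5], [0, 0.005, -0.035, 0, 5], [0, 0.005, -0.035, 0, 5], [0, 0, 0, 0, 0], [0, 0, 0, 0, 0]])

```text
clock: 4.78
eef_pos: [0.5216, 0.0513, 0.2548]
tool_rot: [-0.021, -3.142, 0.001]
contact_force: [0.4, 0.4, -0.9]
finger_gap: 0.0195
grasp_force: 30.0
```

```bash
python3 - <<'E'
from h import *
np.set_printoptions(precision=4,suppress=True)
state();p,im=wrist('w3');q=r.camera_params('wrist');print(np.abs(np.array(p['t'])-q['t']).max())
for a,c,k in blobs(im,(20,60,100),(38,255,255),20)[:5]:
    qq=cv2.minAreaRect(k);print(a,c,qq);quad(p,cv2.boxPoints(qq),.13)
print(r.get_obs()['qpos'])
E
```

```text
t 4.7833 pos [0.5216 0.0513 0.2548] fingerline 89.24 tilt [-0. -0. -1.] F [ 0.44  0.38 -0.94] gap 0.0195 gf 29.982010424137115
0.0011890313474152633
2510.5 [279.5507 316.1935] ((259.5000305175781, 314.9999694824219), (11.999998092651367, 304.99993896484375), 90.0)
[0.6766 0.0499] [0.3485 0.0166 0.3534 0.0167] [89.4  7.8 89.4 80.8]
1464.5 [258.7017 241.6102] ((259.0, 240.5), (39.0, 42.0), 90.0)
[0.5828 0.0507] [0.0434 0.0451 0.0453 0.0452] [89.3  0.4 89.3 88.1]
347.0 [216.3055 197.6652] ((216.0, 198.0), (4.0, 122.0), 90.0)
[0.5347 0.0078] [0.1232 0.0042 0.1237 0.0043] [89.3  0.3 89.3 83.6]
314.5 [210.708  178.3869] ((215.0, 178.5), (3.0, 124.0), 90.0)
[0.5144 0.0079] [0.1229 0.0031 0.1233 0.0031] [89.3  0.3 89.3 83.6]
253.5 [299.3728 274.1341] ((298.75823974609375, 273.5224609375), (51.067466735839844, 8.632401466369629), 88.26429748535156)
[0.6233 0.0938] [0.0092 0.0636 0.0097 0.0636] [1.2 3.3 1.3 2.8]
[-0.3686  0.2444  0.2055  1.7892 -0.0555  1.1137  1.4153]
```

View pics/w3.png

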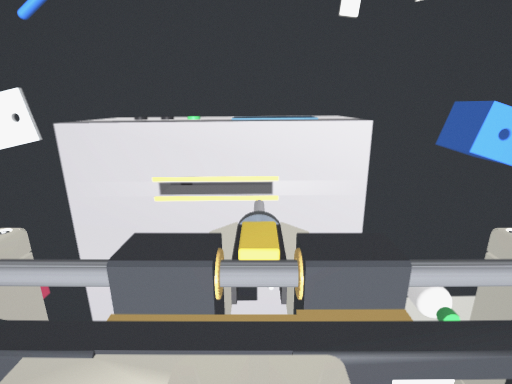

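The wrist view shows the slot between yellow lines at rows 178 and 198 (columns 154–277), giving a centre near (0.5245, 0.008). The pin hangs upright with its tip near (259,202).

Request:
servo_tool(steps=[[0, 0.003, 0.001, -0.02, 0], [0, 0, 0, -0.02, 0], [0, 0, 0, -0.008, 0], [0, 0, 0, 0, 0], [0, 0, 0, 0, 0]])

```text
clock: 5.25
eef_pos: [0.5243, 0.0559, 0.2068]
tool_rot: [-0.011, -3.141, -0.0]
contact_force: [0.4, -0.2, -0.6]
finger_gap: 0.0198
grasp_force: 30.0
```

```bash
python3 - <<'E'
from h import *
np.set_printoptions(precision=4,suppress=True)
o=state();p,im=wrist('w4')
for a,c,k in blobs(im,(20,60,100),(38,255,255),20)[:6]:
    qq=cv2.minAreaRect(k)
    if max(qq[1])<290:print(a,c,qq);quad(p,cv2.boxPoints(qq),.13)
K=np.array([[p['fx'],0,p['cx']],[0,p['fy'],p['cy']],[0,0,1]])
e=o['eef_pos']
for P in [e-[0,0,.0657],e-[0,0,.0657]+[.004,0,0],e-[0,0,.0657]-[.004,0,0],e-[0,0,.0097]]:
    print(cv2.projectPoints(P.reshape(1,3),cv2.Rodrigues(np.array(p['R']))[0],np.array(p['t']),K,np.array(p['dist_coeffs']))[0].ravel())
S=r.camera('side');cv2.imwrite('pics/s4.png',S[:,:,::-1])
a=cv2.resize(im[140:280,190:330],None,fx=4,fy=4,interpolation=cv2.INTER_NEAREST);b=cv2.resize(S[130:210,190:250],None,fx=4,fy=4,interpolation=cv2.INTER_NEAREST)
c=np.zeros((560,800,3),np.uint8);c[:560,:560]=a;c[:320,560:800]=b;cv2.imwrite('pics/w4c.png',c[:,:,::-1])
E
```

```text
t 5.25 pos [0.5243 0.0559 0.2068] fingerline 89.6 tilt [-0.001  0.    -1.   ] F [ 0.44 -0.23 -0.64] gap 0.0198 gf 29.98220980167389
1467.0 [258.6543 241.5224] ((259.0, 240.5), (39.0, 42.0), 90.0)
[0.5621 0.056 ] [0.0361 0.0375 0.0376 0.0375] [89.7  0.8 89.7 88.5]
484.5 [189.7936 212.0024] ((191.0, 212.5), (5.0, 124.0), 90.0)
[ 0.5352 -0.0019] [0.1057 0.0045 0.1063 0.0046] [89.7 89.3 89.7 82.6]
473.0 [198.9429 189.3788] ((200.0, 189.0), (4.0, 148.0), 90.0)
[0.5144 0.0071] [0.1233 0.0035 0.1238 0.0035] [89.7  0.5 89.7 82.5]
252.0 [299.4405 273.9319] ((298.8334655761719, 273.50506591796875), (51.097755432128906, 8.783846855163574), 88.26429748535156)
[0.5955 0.0921] [0.0078 0.0529 0.0082 0.0529] [1.6 3.6 1.7 3.1]
251.5 [217.8111 273.8085] ((218.2359619140625, 273.4775390625), (8.672719955444336, 51.095550537109375), 1.6846843957901)
[0.5951 0.0187] [0.0529 0.0077 0.0529 0.0081] [85.7 87.9 86.2 87.8]
[258.5879 204.2247]
[258.6196 208.9092]
[258.556  199.4958]
[258.4246 233.2395]
```

View pics/w4c.png

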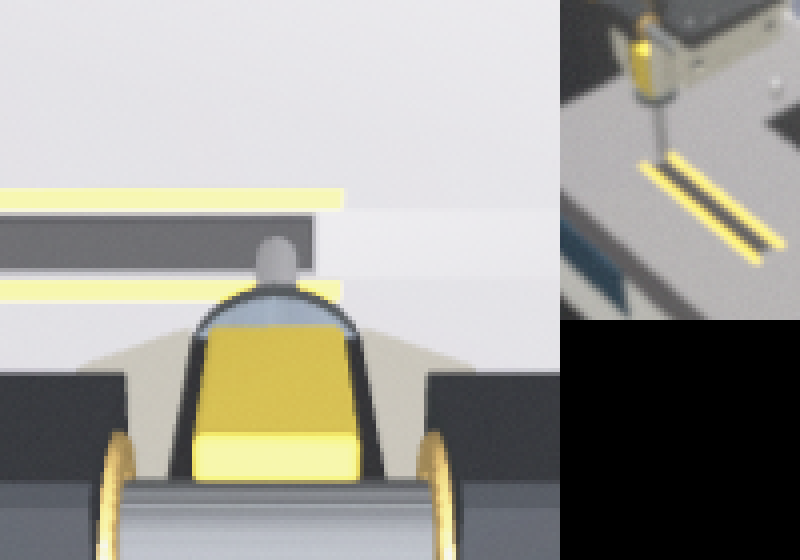

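The crop shows the tip at about (259,199) in the wrist frame, over the slot's mouth (rows 194–207), about 1 mm off its centre line towards the robot. I'll correct that and go in.

Request:
servo_tool(steps=[[0, 0.001, -0.001, 0, 0], [0, 0, 0, -0.008, 0], [0, 0, 0, -0.008, 0], [0, 0, 0, -0.005, 0], [0, 0, 0, 0, 0]])

```text
clock: 5.77
eef_pos: [0.5246, 0.0538, 0.1842]
tool_rot: [-0.013, -3.139, 0.001]
contact_force: [0.2, 0.3, -0.8]
finger_gap: 0.0191
grasp_force: 30.0
```

```bash
python3 - <<'E'
from h import *
state()
E
```

```text
t 5.7667 pos [0.5246 0.0538 0.1842] fingerline 89.53 tilt [-0.002 -0.    -1.   ] F [ 0.16  0.33 -0.78] gap 0.0191 gf 29.982312619686127
```

Request:
servo_tool(steps=[[0, 0, 0, -0.01, 0], [0, 0, 0, -0.01, 0], [0, 0, 0, -0.001, 0], [0, 0, 0, -0.001, 0], [0, 0, 0, 0, 0]])

```text
clock: 6.18
eef_pos: [0.5255, 0.0539, 0.1634]
tool_rot: [-0.013, -3.141, 0.0]
contact_force: [-0.1, 0.0, -0.7]
finger_gap: 0.0199
grasp_force: 30.0
```

Request:
servo_tool(steps=[[0, 0, 0, -0.001, 0], [0, 0, 0, -0.001, 0], [0, 0, 0, 0, 0]])

```text
clock: 6.43
eef_pos: [0.5257, 0.054, 0.1619]
tool_rot: [0.013, 3.141, 0.0]
contact_force: [-0.4, -0.1, -1.4]
finger_gap: 0.0198
grasp_force: 30.0
```

Request:
servo_tool(steps=[[0, 0, 0, -0.001, 0], [0, 0, 0, 0, 0]])

```text
clock: 6.6
eef_pos: [0.5256, 0.054, 0.1607]
tool_rot: [0.013, 3.141, 0.0]
contact_force: [0.3, -0.1, -0.8]
finger_gap: 0.0202
grasp_force: 30.0
```

Request:
servo_tool(steps=[[0, 0, 0, -0.001, 0], [0, 0, 0, 0, 0]])

```text
clock: 6.77
eef_pos: [0.5256, 0.054, 0.1597]
tool_rot: [0.013, 3.141, 0.0]
contact_force: [-0.7, 0.0, -0.7]
finger_gap: 0.0198
grasp_force: 30.0
```

Request:
servo_tool(steps=[[0, 0, 0, -0.001, 0], [0, 0, 0, 0, 0]])

```text
clock: 6.93
eef_pos: [0.5259, 0.054, 0.1594]
tool_rot: [0.013, 3.141, 0.0]
contact_force: [-2.2, -1.3, 7.6]
finger_gap: 0.0197
grasp_force: 30.0
```

Request:
servo_tool(steps=[[0, 0, -0.001, -0.0005, 0], [0, 0, -0.001, 0, 0]])

```text
clock: 7.1
eef_pos: [0.526, 0.0534, 0.1594]
tool_rot: [0.012, 3.14, 0.004]
contact_force: [-3.4, 5.7, 10.2]
finger_gap: 0.0197
grasp_force: 30.0
```

Request:
servo_tool(steps=[[0, 0, -0.0015, 0, 0], [0, 0, -0.0015, 0, 0]])

```text
clock: 7.27
eef_pos: [0.5263, 0.0511, 0.1594]
tool_rot: [0.011, 3.14, 0.004]
contact_force: [-2.1, 5.7, 8.9]
finger_gap: 0.0199
grasp_force: 30.0
```

Request:
servo_tool(steps=[[0, 0, -0.001, 0, 0], [0, 0, -0.001, 0, 0]])

```text
clock: 7.43
eef_pos: [0.5266, 0.049, 0.1595]
tool_rot: [0.011, 3.139, 0.004]
contact_force: [-1.0, 5.9, 7.8]
finger_gap: 0.0202
grasp_force: 30.0
```

Request:
servo_tool(steps=[[0, -0.0003, -0.0015, -0.0003, 0], [0, 0, -0.0015, 0, 0]])

```text
clock: 7.6
eef_pos: [0.5267, 0.0464, 0.1594]
tool_rot: [0.01, 3.138, 0.005]
contact_force: [-1.5, 5.1, 9.9]
finger_gap: 0.0198
grasp_force: 30.0
```

Request:
servo_tool(steps=[[0, -0.0003, -0.0015, 0, 0], [0, 0, -0.001, 0, 0]])

```text
clock: 7.77
eef_pos: [0.5265, 0.0436, 0.1594]
tool_rot: [0.011, 3.138, 0.005]
contact_force: [0.7, 6.7, 8.9]
finger_gap: 0.0196
grasp_force: 30.0
```

Request:
servo_tool(steps=[[0, -0.0003, -0.0015, 0, 0], [0, 0, -0.001, 0, 0]])

```text
clock: 7.93
eef_pos: [0.5263, 0.0411, 0.1594]
tool_rot: [0.011, 3.138, 0.005]
contact_force: [0.5, 5.3, 9.5]
finger_gap: 0.0198
grasp_force: 30.0
```

Steady contact; carrying on.

Request:
servo_tool(steps=[[0, -0.0003, -0.0015, -0.0002, 0], [0, 0, -0.0015, 0, 0]])

```text
clock: 8.1
eef_pos: [0.5262, 0.0384, 0.1594]
tool_rot: [0.01, 3.137, 0.005]
contact_force: [-0.1, 5.5, 10.6]
finger_gap: 0.0203
grasp_force: 30.0
```

Request:
servo_tool(steps=[[0, 0, -0.0015, 0, 0], [0, 0, -0.001, 0, 0]])

```text
clock: 8.27
eef_pos: [0.5262, 0.0357, 0.1594]
tool_rot: [0.011, 3.138, 0.005]
contact_force: [1.0, 7.5, 10.2]
finger_gap: 0.0197
grasp_force: 30.0
```

Request:
servo_tool(steps=[[0, 0, -0.0015, 0, 0], [0, 0, -0.001, 0, 0]])

```text
clock: 8.43
eef_pos: [0.5262, 0.0334, 0.1594]
tool_rot: [0.01, 3.137, 0.005]
contact_force: [-0.7, 4.7, 10.3]
finger_gap: 0.0201
grasp_force: 30.0
```

Request:
servo_tool(steps=[[0, 0, -0.0015, 0, 0], [0, 0, -0.0015, 0, 0]])

```text
clock: 8.6
eef_pos: [0.5262, 0.0304, 0.1594]
tool_rot: [0.01, 3.138, 0.005]
contact_force: [-1.3, 4.9, 10.2]
finger_gap: 0.0199
grasp_force: 30.0
```

Request:
servo_tool(steps=[[0, 0, -0.0015, 0, 0], [0, 0, -0.001, 0, 0]])

```text
clock: 8.77
eef_pos: [0.5261, 0.0277, 0.1594]
tool_rot: [0.011, 3.138, 0.005]
contact_force: [0.9, 7.3, 10.0]
finger_gap: 0.0197
grasp_force: 30.0
```

Request:
servo_tool(steps=[[0, 0, -0.0015, 0, 0], [0, 0, -0.001, 0, 0]])

```text
clock: 8.93
eef_pos: [0.5261, 0.0255, 0.1594]
tool_rot: [0.01, 3.138, 0.005]
contact_force: [-1.6, 5.5, 10.7]
finger_gap: 0.0201
grasp_force: 30.0
```

Request:
servo_tool(steps=[[0, 0, -0.0015, 0, 0], [0, 0, -0.0015, 0, 0]])

```text
clock: 9.1
eef_pos: [0.5261, 0.0225, 0.1594]
tool_rot: [0.01, 3.138, 0.005]
contact_force: [-0.1, 5.1, 9.8]
finger_gap: 0.02
grasp_force: 30.0
```

Request:
servo_tool(steps=[[0, 0, -0.0015, 0, 0], [0, 0, -0.001, 0, 0]])

```text
clock: 9.27
eef_pos: [0.5261, 0.0197, 0.1594]
tool_rot: [0.01, 3.138, 0.005]
contact_force: [-0.5, 7.6, 11.1]
finger_gap: 0.0201
grasp_force: 30.0
```

Request:
servo_tool(steps=[[0, 0, -0.0015, 0, 0], [0, 0, -0.001, 0, 0]])

```text
clock: 9.43
eef_pos: [0.5262, 0.0174, 0.1594]
tool_rot: [0.01, 3.138, 0.005]
contact_force: [-1.3, 8.3, 10.3]
finger_gap: 0.0199
grasp_force: 30.0
```

Request:
servo_tool(steps=[[0, 0, -0.0015, 0, 0], [0, 0, -0.0015, 0, 0]])

```text
clock: 9.6
eef_pos: [0.5261, 0.0144, 0.1594]
tool_rot: [0.01, 3.138, 0.005]
contact_force: [0.3, 8.5, 10.7]
finger_gap: 0.0201
grasp_force: 30.0
```

Request:
servo_tool(steps=[[0, 0, -0.0015, 0, 0], [0, 0, -0.001, 0, 0]])

```text
clock: 9.77
eef_pos: [0.5261, 0.0118, 0.1594]
tool_rot: [0.01, 3.138, 0.005]
contact_force: [-0.5, 6.4, 12.3]
finger_gap: 0.0198
grasp_force: 30.0
```

Request:
servo_tool(steps=[[0, 0, -0.0015, 0, 0], [0, 0, -0.001, 0, 0]])

```text
clock: 9.93
eef_pos: [0.5261, 0.0093, 0.1593]
tool_rot: [0.01, 3.138, 0.005]
contact_force: [-1.0, 8.4, 10.9]
finger_gap: 0.0196
grasp_force: 30.0
```

Request:
servo_tool(steps=[[0, 0, -0.0015, 0, 0], [0, 0, -0.0015, 0, 0]])

```text
clock: 10.1
eef_pos: [0.5261, 0.0065, 0.1594]
tool_rot: [0.01, 3.138, 0.005]
contact_force: [-0.5, 6.7, 11.2]
finger_gap: 0.0199
grasp_force: 30.0
```

Request:
servo_tool(steps=[[0, 0, -0.0015, 0, 0], [0, 0, -0.001, 0, 0]])

```text
clock: 10.27
eef_pos: [0.5262, 0.0038, 0.1594]
tool_rot: [0.01, 3.138, 0.005]
contact_force: [-0.7, 7.7, 11.2]
finger_gap: 0.0196
grasp_force: 30.0
```

Request:
servo_tool(steps=[[0, 0, -0.0015, 0, 0], [0, 0, -0.001, 0, 0]])

```text
clock: 10.43
eef_pos: [0.5262, 0.0015, 0.1593]
tool_rot: [0.01, 3.138, 0.005]
contact_force: [-0.8, 4.7, 11.1]
finger_gap: 0.0196
grasp_force: 30.0
```

Request:
servo_tool(steps=[[0, 0, -0.0015, 0, 0], [0, 0, -0.0015, 0, 0]])

```text
clock: 10.6
eef_pos: [0.5262, -0.0015, 0.1593]
tool_rot: [0.01, 3.138, 0.005]
contact_force: [0.1, 7.1, 11.3]
finger_gap: 0.0201
grasp_force: 30.0
```

Request:
servo_tool(steps=[[0, 0, -0.0015, 0, 0], [0, 0, -0.001, 0, 0]])

```text
clock: 10.77
eef_pos: [0.5261, -0.0042, 0.1593]
tool_rot: [0.01, 3.138, 0.005]
contact_force: [-0.9, 5.4, 11.4]
finger_gap: 0.0198
grasp_force: 30.0
```

Request:
servo_tool(steps=[[0, 0, -0.0015, 0, 0], [0, 0, -0.001, 0, 0]])

```text
clock: 10.93
eef_pos: [0.5261, -0.0068, 0.1593]
tool_rot: [0.01, 3.138, 0.005]
contact_force: [0.2, 7.0, 10.3]
finger_gap: 0.0201
grasp_force: 30.0
```

Request:
servo_tool(steps=[[0, 0, -0.0015, 0, 0], [0, 0, -0.0015, 0, 0]])

```text
clock: 11.1
eef_pos: [0.5261, -0.0096, 0.1593]
tool_rot: [0.01, 3.138, 0.005]
contact_force: [-1.4, 6.5, 12.1]
finger_gap: 0.0199
grasp_force: 30.0
```

Request:
servo_tool(steps=[[0, 0, -0.0015, 0, 0], [0, 0, -0.001, 0, 0]])

```text
clock: 11.27
eef_pos: [0.5261, -0.0123, 0.1594]
tool_rot: [0.01, 3.138, 0.005]
contact_force: [0.0, 7.5, 11.6]
finger_gap: 0.0199
grasp_force: 30.0
```

Request:
servo_tool(steps=[[0, 0, -0.0015, 0, 0], [0, 0, -0.001, 0, 0]])

```text
clock: 11.43
eef_pos: [0.5261, -0.0147, 0.1593]
tool_rot: [0.01, 3.138, 0.005]
contact_force: [-0.5, 7.7, 10.0]
finger_gap: 0.0198
grasp_force: 30.0
```

Request:
servo_tool(steps=[[0, 0, -0.0015, 0, 0], [0, 0, -0.0015, 0, 0]])

```text
clock: 11.6
eef_pos: [0.5262, -0.0176, 0.1594]
tool_rot: [0.01, 3.138, 0.005]
contact_force: [0.5, 6.4, 12.8]
finger_gap: 0.0197
grasp_force: 30.0
```

Request:
servo_tool(steps=[[0, 0, -0.0015, 0, 0], [0, 0, -0.001, 0, 0]])

```text
clock: 11.77
eef_pos: [0.5261, -0.0203, 0.1594]
tool_rot: [0.01, 3.138, 0.005]
contact_force: [-0.9, 8.3, 11.2]
finger_gap: 0.0201
grasp_force: 30.0
```

Request:
servo_tool(steps=[[0, 0, -0.0015, 0, 0], [0, 0, -0.001, 0, 0]])

```text
clock: 11.93
eef_pos: [0.5262, -0.0227, 0.1593]
tool_rot: [0.01, 3.138, 0.005]
contact_force: [1.0, 7.9, 11.2]
finger_gap: 0.0198
grasp_force: 30.0
```

Request:
servo_tool(steps=[[0, 0, -0.0015, 0, 0], [0, 0, -0.0015, 0, 0]])

```text
clock: 12.1
eef_pos: [0.5261, -0.0258, 0.1592]
tool_rot: [0.01, 3.138, 0.004]
contact_force: [1.1, 6.2, 7.4]
finger_gap: 0.0199
grasp_force: 30.0
```

Request:
servo_tool(steps=[[0, 0, -0.0015, 0, 0], [0, 0, -0.001, 0, 0]])

```text
clock: 12.27
eef_pos: [0.5247, -0.0303, 0.1581]
tool_rot: [0.012, 3.141, 0.0]
contact_force: [-0.2, -0.3, -0.4]
finger_gap: 0.0198
grasp_force: 30.0
```

Request:
servo_tool(steps=[[0, 0, -0.0015, 0, 0], [0, 0, -0.001, 0, 0]])

```text
clock: 12.43
eef_pos: [0.5241, -0.0334, 0.1575]
tool_rot: [-0.013, -3.141, 0.0]
contact_force: [-0.6, 2.0, -0.4]
finger_gap: 0.0198
grasp_force: 30.0
```

The pin dropped into the hole, with force gone at about y = -0.031. Easing back slightly and pushing it in.

Request:
servo_tool(steps=[[0, 0, 0.0015, -0.001, 0], [0, 0, 0, -0.002, 0], [0, 0, 0, -0.002, 0], [0, 0, 0, 0, 0]])

```text
clock: 12.77
eef_pos: [0.524, -0.0315, 0.1521]
tool_rot: [-0.013, -3.141, 0.0]
contact_force: [-0.1, 0.4, -0.2]
finger_gap: 0.0199
grasp_force: 30.0
```

Request:
servo_tool(steps=[[0, 0, 0, -0.003, 0], [0, 0, 0, -0.003, 0], [0, 0, 0, -0.003, 0], [0, 0, 0, 0, 0]])

```text
clock: 13.1
eef_pos: [0.5239, -0.0315, 0.143]
tool_rot: [-0.013, -3.14, 0.0]
contact_force: [0.5, 0.4, -1.7]
finger_gap: 0.0198
grasp_force: 30.0
```

Request:
servo_tool(steps=[[0, 0, 0, -0.0015, 0], [0, 0, 0, -0.001, 0], [0, 0, 0, 0, 0]])

```text
clock: 13.35
eef_pos: [0.5243, -0.0316, 0.1411]
tool_rot: [-0.013, -3.141, -0.0]
contact_force: [0.3, -0.1, -0.4]
finger_gap: 0.0199
grasp_force: 30.0
```

Request:
servo_tool(steps=[[0, 0, 0, -0.001, 0], [0, 0, 0, 0, 0]])

```text
clock: 13.52
eef_pos: [0.5244, -0.0315, 0.1402]
tool_rot: [-0.013, -3.142, -0.0]
contact_force: [0.6, 0.1, -1.0]
finger_gap: 0.02
grasp_force: 30.0
```

Request:
servo_tool(steps=[[0, 0, 0, -0.001, 0], [0, 0, 0, 0, 0]])

```text
clock: 13.68
eef_pos: [0.5245, -0.0316, 0.1397]
tool_rot: [0.013, 3.141, 0.0]
contact_force: [-0.4, -0.7, 4.3]
finger_gap: 0.0196
grasp_force: 30.0
```

Request:
servo_tool(steps=[[0, 0, 0, -0.001, 0], [0, 0, 0, 0, 0]])

```text
clock: 13.85
eef_pos: [0.5246, -0.0316, 0.1396]
tool_rot: [0.013, 3.141, 0.001]
contact_force: [-5.8, 0.1, 16.7]
finger_gap: 0.0198
grasp_force: 30.0
```

Home: at 0.1396 the collar force reaches 17 N, 20 mm below the carriage contact. Releasing and going to the cover.

Request:
servo_tool(steps=[[0, 0, 0, 0.0013, 0], [80, 0, 0, 0, 0], [80, 0, 0, 0, 0], [80, 0, 0, 0, 0], [80, 0, 0, 0, 0]])

```text
clock: 14.27
eef_pos: [0.5244, -0.0315, 0.1394]
tool_rot: [-0.013, -3.141, 0.0]
contact_force: [0.3, -0.0, -0.3]
finger_gap: 0.0417
grasp_force: 0.0
```

Request:
servo_tool(steps=[[80, 0, 0, 0, 0], [80, 0, 0, 0, 0], [80, 0, 0, 0, 0], [80, 0, 0, 0, 0], [80, 0, 0, 0, 0]])

```text
clock: 14.68
eef_pos: [0.5244, -0.0315, 0.1395]
tool_rot: [-0.013, -3.141, -0.0]
contact_force: [0.4, 0.3, 0.3]
finger_gap: 0.072
grasp_force: 0.0
```

Request:
servo_tool(steps=[[80, 0, 0, 0.02, 0], [80, 0, 0, 0.03, 0], [80, 0, 0, 0.03, 0], [80, -0.005, -0.035, 0.005, 2], [80, -0.005, -0.035, 0, 2]])

```text
clock: 15.1
eef_pos: [0.5163, -0.1004, 0.2271]
tool_rot: [-0.107, 3.135, 0.001]
contact_force: [0.8, -1.2, -0.7]
finger_gap: 0.0736
grasp_force: 0.0
```

Request:
servo_tool(steps=[[80, -0.005, -0.035, 0, 2], [80, -0.005, -0.035, 0, 2], [80, -0.005, -0.035, 0, 2], [80, -0.005, -0.035, 0, 2], [80, -0.005, -0.035, 0, 0]])

```text
clock: 15.52
eef_pos: [0.4889, -0.2782, 0.2247]
tool_rot: [-0.319, 3.125, 0.0]
contact_force: [0.7, -0.2, -0.6]
finger_gap: 0.0736
grasp_force: 0.0
```

Request:
servo_tool(steps=[[80, -0.005, -0.035, 0, 0], [80, -0.005, -0.02, 0, 0], [80, 0, 0, 0, 0], [80, 0, 0, 0, 0], [80, 0, 0, 0, 0]])

```text
clock: 15.93
eef_pos: [0.4797, -0.3305, 0.2243]
tool_rot: [0.317, -3.126, -0.002]
contact_force: [0.0, 0.5, -0.4]
finger_gap: 0.0735
grasp_force: 0.0
```

```bash
python3 - <<'E'
from h import *
state();p,im=wrist('w5')
for n,lo,hi,z in [('red',(0,90,90),(12,255,255),.042),('red2',(170,90,90),(179,255,255),.042),('cover',(0,0,130),(179,45,255),.006)]:
  for a,c,k in blobs(im,lo,hi,100)[:4]:
    q=cv2.minAreaRect(k);print(n,a,c,q);quad(p,cv2.boxPoints(q),z)
c=np.hstack([cv2.resize(im,(480,360)),cv2.resize(r.camera('side')[120:300,180:340],(320,360))]);cv2.imwrite('pics/w5c.png',c[:,:,::-1])
E
```

```text
t 15.9333 pos [ 0.4797 -0.3305  0.2243] fingerline 101.57 tilt [-0.     0.001 -1.   ] F [ 0.04  0.45 -0.4 ] gap 0.0735 gf 0.0
red 279.5 [259.48717949 159.63088849] ((259.5, 159.5), (19.0, 15.0), 90.0)
[ 0.4645 -0.3323] [0.0174 0.0225 0.0177 0.0225] [11.6 12.1 11.6 11.3]
red2 1069.0 [218.70174618 297.10960399] ((217.35000610351562, 299.54998779296875), (78.0645980834961, 21.354625701904297), 8.130102157592773)
[ 0.6637 -0.3492] [0.0338 0.1042 0.0342 0.1067] [0.2 2.3 4.6 2.1]
cover 9446.5 [183.67522363 369.0884631 ] ((206.0, 368.5), (29.0, 412.0), 90.0)
[ 0.8276 -0.3484] [0.6635 0.0611 0.6886 0.0631] [11.8 20.3 11.9 87.1]
cover 6871.0 [ 31.40042692 195.80606899] ((38.5, 194.0), (128.0, 77.0), 90.0)
[ 0.5824 -0.6135] [0.0989 0.1833 0.1126 0.187 ] [11.4  1.8 11.9 87.7]
cover 6570.0 [256.8832826  280.85509893] ((258.5, 293.0), (54.0, 265.0), 90.0)
[ 0.669  -0.2916] [0.3828 0.0943 0.4071 0.0944] [11.6 19.  11.6  4.2]
cover 6417.5 [259.21267368 155.31606285] ((259.0, 155.5), (55.0, 120.0), 90.0)
[ 0.4666 -0.3325] [0.1507 0.0715 0.1588 0.0715] [11.6 14.9 11.6  8.4]
```

View pics/w5c.png

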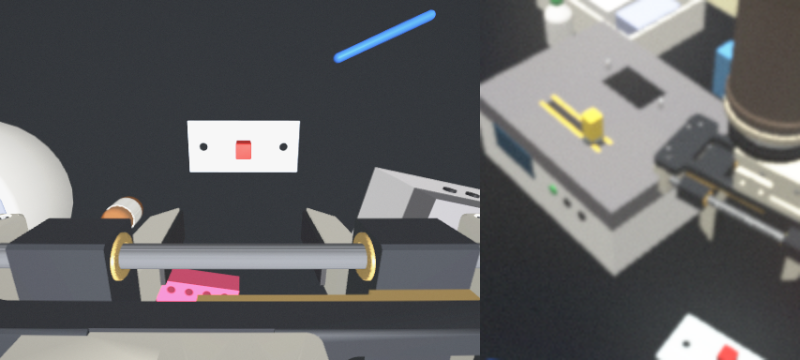

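The pin stands home with its collar on the reader's top. The cover is square to the tool, holes at about (217,156) and (302,156), grip at (259,160).

```bash
python3 - <<'E'
from h import *
state();im=cv2.imread('pics/w5.png')[:,:,::-1].copy();p=r.camera_params('wrist')
H=[]
for a,c,k in blobs(im,(0,0,0),(179,255,110),15,(202,132,318,180)):
    print(a,c,cv2.boundingRect(k));H.append(c)
P=plane(p,H,.006);print(P,P[:2].mean(0))
for a,c,k in blobs(im,(0,60,235),(12,150,255),15,(202,132,318,183)): print('top',a,c,cv2.boundingRect(k),plane(p,[c],.042))
for x in (.46,.4645): pass
E
```

```text
t 16.0333 pos [ 0.4801 -0.3299  0.2245] fingerline 101.67 tilt [ 0.     0.001 -1.   ] F [ 0.16 -0.33  0.13] gap 0.0733 gf 0.0
34.5 [216.70531401 156.06763285] (213, 153, 8, 7)
33.5 [302.0199005  156.11442786] (299, 153, 7, 7)
[[ 0.47800486 -0.38528242  0.006     ]
 [ 0.4557355  -0.2775431   0.006     ]] [ 0.46687018 -0.33141276  0.006     ]
top 222.5 [259.42097378 161.42996255] (252, 154, 16, 16) [[ 0.46711502 -0.33134731  0.042     ]]
```

Request:
servo_tool(steps=[[80, -0.013, -0.0013, -0.03, 0], [80, 0, 0, -0.04, 0], [80, 0, 0, -0.04, 0], [80, 0, 0, -0.04, 0], [80, 0, 0, -0.03, 0]])

```text
clock: 16.45
eef_pos: [0.4661, -0.3306, 0.042]
tool_rot: [0.319, -3.124, -0.003]
contact_force: [1.2, -0.7, -0.3]
finger_gap: 0.0735
grasp_force: 0.0
```

Request:
servo_tool(steps=[[80, 0, 0, -0.02, 0], [80, 0, 0, -0.01, 0], [80, 0, 0, 0, 0], [80, 0, 0, 0, 0]])

```text
clock: 16.78
eef_pos: [0.467, -0.3324, 0.0151]
tool_rot: [-0.317, 3.125, 0.0]
contact_force: [0.7, 0.4, 0.7]
finger_gap: 0.0734
grasp_force: 0.0
```

Request:
servo_tool(steps=[[80, 0, 0.001, -0.004, 0], [80, 0, 0, 0, 0], [0, 0, 0, 0, 0], [0, 0, 0, 0, 0], [0, 0, 0, 0, 0]])

```text
clock: 17.2
eef_pos: [0.4667, -0.332, 0.0112]
tool_rot: [-0.316, 3.125, -0.001]
contact_force: [-0.5, -0.1, -0.2]
finger_gap: 0.0576
grasp_force: 0.0
```

Request:
servo_tool(steps=[[0, 0, 0, 0, 0], [0, 0, 0, 0, 0], [0, 0, 0, 0, 0], [0, 0, 0, 0, 0], [0, 0, 0, 0, 0]])

```text
clock: 17.62
eef_pos: [0.4663, -0.3319, 0.0105]
tool_rot: [0.316, -3.126, -0.0]
contact_force: [-0.1, -0.2, 0.2]
finger_gap: 0.0244
grasp_force: 0.0
```

Request:
servo_tool(steps=[[0, 0, 0, 0, 0], [0, 0, 0, 0, 0], [0, 0, 0, 0, 0], [0, 0, 0, 0, 0], [0, 0, 0, 0, 0]])

```text
clock: 18.03
eef_pos: [0.4664, -0.3319, 0.0105]
tool_rot: [0.316, -3.126, -0.0]
contact_force: [-0.5, 0.8, 0.2]
finger_gap: 0.0198
grasp_force: 30.0
```

Request:
servo_tool(steps=[[0, 0, 0, 0.02, 0], [0, 0, 0, 0.035, 0], [0, 0, 0, 0.04, 0], [0, 0, 0, 0.04, 0], [0, 0, 0, 0.04, 0]])

```text
clock: 18.45
eef_pos: [0.4656, -0.3314, 0.187]
tool_rot: [0.315, -3.125, -0.001]
contact_force: [0.5, -0.4, -2.6]
finger_gap: 0.0199
grasp_force: 30.0
```

Request:
servo_tool(steps=[[0, 0, 0, 0.04, 0], [0, 0, 0, 0.025, 0], [0, 0.02, 0.034, 0, -2], [0, 0.02, 0.034, 0, -2], [0, 0.02, 0.034, 0, -2]])

```text
clock: 18.87
eef_pos: [0.5265, -0.229, 0.2511]
tool_rot: [-0.146, 3.137, 0.0]
contact_force: [0.8, -0.7, -2.9]
finger_gap: 0.0196
grasp_force: 30.0
```

Request:
servo_tool(steps=[[0, 0.02, 0.034, 0, -2], [0, 0.02, 0.034, 0, -2], [0, 0.02, 0.034, 0, -2], [0, 0.02, 0.034, 0, 0], [0, 0.02, 0.034, 0, 0]])

```text
clock: 19.28
eef_pos: [0.6266, -0.0579, 0.2502]
tool_rot: [-0.013, -3.141, -0.0]
contact_force: [0.7, -0.6, -2.3]
finger_gap: 0.0196
grasp_force: 30.0
```

Request:
servo_tool(steps=[[0, 0.02, 0.034, 0, 0], [0, 0.014, 0.033, 0, 0], [0, 0, 0, 0, 0], [0, 0, 0, 0, 0], [0, 0, 0, 0, 0]])

```text
clock: 19.7
eef_pos: [0.6598, 0.0066, 0.2499]
tool_rot: [-0.013, -3.14, 0.001]
contact_force: [-0.6, -1.2, -2.5]
finger_gap: 0.0197
grasp_force: 30.0
```

```bash
python3 - <<'E'
from h import *
state();p,im=wrist('w6')
cv2.imwrite('pics/w6c.png',cv2.resize(im[100:360,100:420],None,fx=2.3,fy=2.3)[:,:,::-1])
E
```

```text
t 19.7 pos [0.6598 0.0066 0.2499] fingerline 89.54 tilt [-0.002 -0.001 -1.   ] F [-0.57 -1.21 -2.54] gap 0.0197 gf 29.999409914016724
```

View pics/w6c.png

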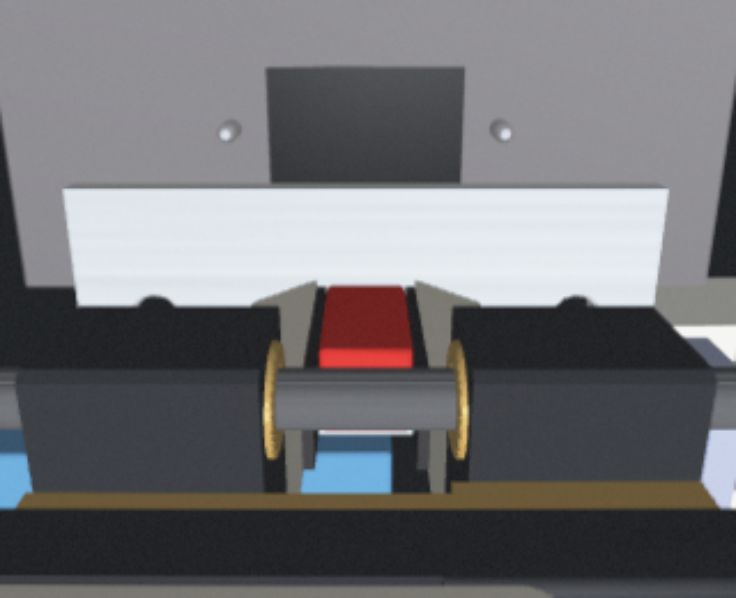

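Studs show at about (199,158) and (319,158) in the wrist frame, with the cover's near edge at row 182, held level. Measuring both.

```bash
python3 - <<'E'
from h import *
np.set_printoptions(precision=4,suppress=True)
o=state();im=cv2.imread('pics/w6.png')[:,:,::-1].copy();p=r.camera_params('wrist')
g=cv2.cvtColor(im,cv2.COLOR_RGB2GRAY).astype(int)
for x in(190,310): print(g[150:166,x:x+20])
C=[]
for a,c,k in blobs(im,(0,0,185),(179,60,255),2,(185,148,335,168)): print(a,c,cv2.boundingRect(k));C.append(c)
if len(C)>=2: P=plane(p,C[:2],.143);print(P,P.mean(0))
e=o['eef_pos'];L=[(65/2.3+99.7,188/2.3+99.7),(667/2.3+99.7,188/2.3+99.7)]
Q=plane(p,L,e[2]-.0045);print('edge',Q-e)
E
```

```text
t 19.75 pos [0.6598 0.0056 0.2502] fingerline 89.45 tilt [-0.001 -0.001 -1.   ] F [ 0.65 -0.87 -2.09] gap 0.0195 gf 29.9994358420372
[[146 145 146 145 145 144 143 144 146 144 145 144 145 145 144 145 144 144
  144 144]
 [145 146 146 143 144 145 144 144 145 141 139 139 145 146 146 144 145 146
  145 144]
 [144 144 146 145 145 144 145 139 130 124 121 121 125 138 144 144 145 146
  145 145]
 [145 143 146 144 145 145 139 128 123 120 120 117 117 125 138 145 145 144
  145 146]
 [143 143 143 144 145 138 133 132 132 134 131 124 118 116 125 144 143 145
  145 144]
 [144 143 143 144 139 135 139 146 148 148 143 132 121 113 117 138 143 143
  144 144]
 [145 143 145 144 134 135 167 184 189 168 152 138 121 115 115 136 145 144
  145 143]
 [144 144 145 143 132 153 198 215 218 199 160 139 125 114 115 140 146 143
  145 144]
 [145 145 144 143 130 162 210 222 223 215 166 138 122 115 128 143 144 145
  143 145]
 [143 144 144 142 135 149 208 221 223 208 159 132 120 129 140 144 144 144
  143 144]
 [144 144 144 143 142 138 164 189 197 166 137 123 131 140 142 144 144 144
  143 144]
 [143 144 143 143 144 141 136 13
[... 1264 characters left out ...]
1 126 118 133 166 186 174 148 142 144 146 145 145 145
  145 145]
 [144 145 145 146 145 140 131 126 124 137 130 138 143 144 146 144 144 146
  144 144]
 [145 146 145 143 145 146 143 140 138 140 139 146 145 145 144 145 145 145
  146 146]
 [144 145 146 146 145 144 144 144 145 144 144 145 144 145 144 146 145 144
  144 145]
 [145 144 145 146 145 145 144 146 145 146 144 146 144 144 146 145 146 145
  146 145]
 [145 145 146 144 145 145 144 145 146 145 145 146 146 146 144 144 145 144
  145 144]]
10.0 [319.5 158. ] (318, 156, 4, 5)
10.0 [197.5 158. ] (196, 156, 4, 5)
[[ 0.6299  0.0612  0.143 ]
 [ 0.6289 -0.0501  0.143 ]] [0.6294 0.0056 0.143 ]
edge [[-0.0353 -0.0747 -0.0045]
 [-0.0341  0.0757 -0.0045]]
```

Request:
servo_tool(steps=[[0, -0.0305, -0.0005, 0, 0], [0, 0, 0, -0.03, 0], [0, 0, 0, -0.03, 0], [0, 0, 0, -0.02, 0], [0, 0, 0, -0.008, 0]])

```text
clock: 20.17
eef_pos: [0.6274, 0.0047, 0.1598]
tool_rot: [-0.017, -3.137, 0.001]
contact_force: [-0.7, -0.3, -2.9]
finger_gap: 0.02
grasp_force: 30.0
```

Request:
servo_tool(steps=[[0, 0, 0, 0, 0], [0, 0, 0, 0, 0], [0, 0, 0, 0, 0]])

```text
clock: 20.42
eef_pos: [0.6309, 0.006, 0.1643]
tool_rot: [0.014, 3.139, 0.0]
contact_force: [0.5, 0.9, -1.8]
finger_gap: 0.02
grasp_force: 30.0
```

Request:
servo_tool(steps=[[0, -0.001, 0, -0.003, 0], [0, 0, 0, -0.003, 0], [0, 0, 0, 0, 0], [0, 0, 0, 0, 0]])

```text
clock: 20.75
eef_pos: [0.6288, 0.0067, 0.1567]
tool_rot: [0.013, 3.142, 0.0]
contact_force: [-0.5, 0.6, -2.3]
finger_gap: 0.0199
grasp_force: 30.0
```

Request:
servo_tool(steps=[[0, 0, 0, -0.002, 0], [0, 0, 0, -0.002, 0], [0, 0, 0, 0, 0]])

```text
clock: 21.0
eef_pos: [0.6287, 0.0067, 0.1521]
tool_rot: [-0.013, -3.141, 0.0]
contact_force: [0.9, -1.1, -3.1]
finger_gap: 0.0202
grasp_force: 30.0
```

Request:
servo_tool(steps=[[0, 0.0003, -0.0007, -0.002, 0], [0, 0, 0, -0.002, 0], [0, 0, 0, 0, 0]])

```text
clock: 21.25
eef_pos: [0.629, 0.0059, 0.148]
tool_rot: [-0.013, -3.141, 0.0]
contact_force: [1.3, -0.7, -2.8]
finger_gap: 0.0194
grasp_force: 30.0
```

Request:
servo_tool(steps=[[0, 0, 0, -0.002, 0], [0, 0, 0, -0.002, 0], [0, 0, 0, 0, 0]])

```text
clock: 21.5
eef_pos: [0.6289, 0.006, 0.1441]
tool_rot: [-0.013, -3.141, 0.0]
contact_force: [-0.2, 0.8, -2.9]
finger_gap: 0.0201
grasp_force: 30.0
```

Request:
servo_tool(steps=[[0, 0, 0, -0.002, 0], [0, 0, 0, 0, 0], [0, 0, 0, 0, 0]])

```text
clock: 21.75
eef_pos: [0.6291, 0.006, 0.1424]
tool_rot: [-0.013, -3.141, -0.0]
contact_force: [-0.5, -0.2, -1.7]
finger_gap: 0.0196
grasp_force: 30.0
```

Request:
servo_tool(steps=[[0, 0, 0, -0.001, 0], [0, 0, 0, 0, 0]])

```text
clock: 21.92
eef_pos: [0.6292, 0.006, 0.1415]
tool_rot: [-0.013, -3.142, -0.0]
contact_force: [0.1, -0.4, -2.4]
finger_gap: 0.0198
grasp_force: 30.0
```

Request:
servo_tool(steps=[[0, 0, 0, -0.001, 0], [0, 0, 0, 0, 0]])

```text
clock: 22.08
eef_pos: [0.6293, 0.0059, 0.1406]
tool_rot: [0.013, 3.141, 0.0]
contact_force: [-0.1, 0.1, -1.5]
finger_gap: 0.0198
grasp_force: 30.0
```

Request:
servo_tool(steps=[[0, 0, 0, -0.0005, 0], [0, 0, 0, 0, 0]])

```text
clock: 22.25
eef_pos: [0.6293, 0.0059, 0.1405]
tool_rot: [0.013, 3.141, 0.0]
contact_force: [-2.1, -0.2, 3.4]
finger_gap: 0.0197
grasp_force: 30.0
```

Seated at 0.1405 as predicted. Releasing and retreating.

Request:
servo_tool(steps=[[0, 0, 0, 0.0003, 0], [80, 0, 0, 0, 0], [80, 0, 0, 0, 0], [80, 0, 0, 0, 0], [80, 0, 0, 0, 0]])

```text
clock: 22.67
eef_pos: [0.6293, 0.006, 0.1403]
tool_rot: [0.013, 3.141, -0.0]
contact_force: [0.1, 0.2, -0.4]
finger_gap: 0.042
grasp_force: 0.0
```

Request:
servo_tool(steps=[[80, 0, 0, 0, 0], [80, 0, 0, 0, 0], [80, 0, 0, 0, 0], [80, 0, 0, 0, 0], [80, 0, 0, 0.02, 0]])

```text
clock: 23.08
eef_pos: [0.6269, 0.0061, 0.1571]
tool_rot: [-0.012, -3.136, 0.001]
contact_force: [0.1, 0.2, 0.8]
finger_gap: 0.0724
grasp_force: 0.0
```

Request:
servo_tool(steps=[[80, 0, 0, 0.03, 0], [80, 0, 0, 0.04, 0], [80, 0, 0, 0.04, 0], [80, 0, 0, 0.02, 0], [80, 0, 0, 0, 0]])

```text
clock: 23.5
eef_pos: [0.6316, 0.0057, 0.2963]
tool_rot: [0.013, 3.133, 0.001]
contact_force: [0.5, 0.1, 0.3]
finger_gap: 0.0732
grasp_force: 0.0
```

Request:
servo_tool(steps=[[80, -0.02, 0.035, 0, 0], [80, -0.02, 0.035, 0, 0], [80, -0.02, 0.035, 0, 0], [80, -0.02, 0.035, 0, 0], [80, -0.02, 0.035, 0, 0]])

```text
clock: 23.92
eef_pos: [0.5277, 0.1822, 0.2899]
tool_rot: [-0.013, -3.141, 0.0]
contact_force: [1.0, -0.5, -0.1]
finger_gap: 0.073
grasp_force: 0.0
```

Request:
servo_tool(steps=[[80, -0.02, 0.035, 0, 0], [80, 0, 0.035, 0, 0], [80, 0, 0, 0, 0], [80, 0, 0, 0, 0]])

```text
clock: 24.25
eef_pos: [0.5081, 0.2534, 0.2897]
tool_rot: [-0.005, -3.141, -0.0]
contact_force: [0.6, -1.4, 0.1]
finger_gap: 0.0733
grasp_force: 0.0
```

```bash
python3 - <<'E'
from h import *
state();S=r.camera('side');T=r.camera('top')
c=np.hstack([cv2.resize(S[100:300,160:360],(400,400)),cv2.resize(T[110:260,100:250] if 0 else T[120:250,170:300],(400,400))]);cv2.imwrite('pics/fin.png',c[:,:,::-1])
E
```

```text
t 24.25 pos [0.5081 0.2534 0.2897] fingerline 89.81 tilt [-0.001  0.    -1.   ] F [ 0.56 -1.39  0.08] gap 0.0733 gf 0.0
```

View pics/fin.png

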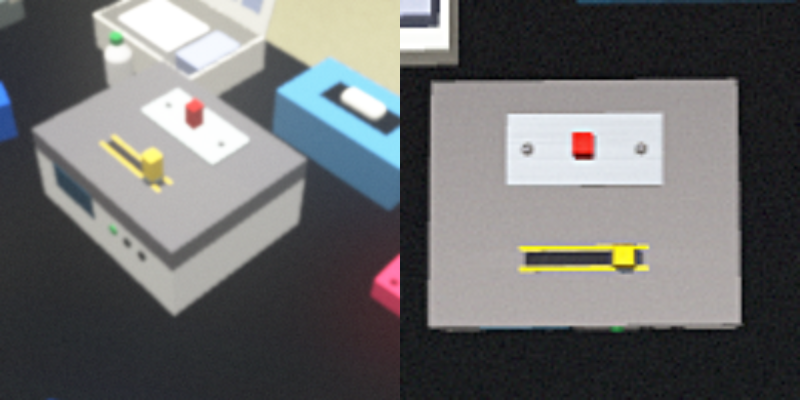

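The cover lies flat with both studs showing through its holes (crop (527,149) and (641,149)), and the pin stands upright in the slot at (624,256). Handing in.

```bash
python3 -c "
from station import r
print(r.sign_off())"
```

```text
the job is handed in; nothing more can be done
None
```

The job is handed in: the pin is locked in the carriage hole with its collar on the reader, then the cover was hung flat over both studs, both are released, and the bottles and rack were never touched.

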